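# Nip up the specimen vice with its tommy bar

## Robot

A 7-joint arm with a two-finger parallel gripper is mounted at the origin on the work surface. World frame = base frame: x ahead of the robot, y to its left, z up, the work surface at z = 0. Lengths are in mm, angles in rad, forces in N, time in s.
With the tool pointing down it reaches from about 425 to 975 mm from the base axis. Payload 16.7 kg.
Tool frame: the origin (TCP) lies on the mounting face of the last link; the fingertips stand 173 mm ahead of it and the grasp point (between the pads) lies 155 mm ahead of it (ctrl.hold_point_z is the distance from the TCP to the grasp point, in mm); z points along the fingers, y is the line along which they close (so a half turn about z gives the same grasp; the last joint's range is limited). The gripper opens to 85 mm and grips with 20 to 120 N. Pads are 22 mm wide; open, the fingers measure 114 mm over their backs; the gripper's body (76 mm by 85 mm) begins 54 mm behind the grasp point. The pads swing forward as they close: fully open they stand 13 mm farther back than shut.
Start: joints at [-1.496, 0.426, 0.074, 1.606, -0.034, 1.111, -0.067], TCP at [149.822, 658.135, 404.702] pointing down, gripper open.
Joint ranges: [-2.85, 2.85], [-0.5, 2.14], [-1.23, 1.37], [0.21, 2.46], [-1.02, 4.16], [0.16, 2.05], [-2.73, 2.73]. Speed limits (rad/s): [1.89, 1.89, 2.39, 2.39, 3.01, 3.01, 3.01].

## Interface

Orientations are given as a unit quaternion [x, y, z, w].
In Python, from bench import ctrl, optics gives the robot as it stands. Calls block until the motion is done:
- ctrl.move_to(position, orientation): joint-space move of the TCP to a pose.
- ctrl.movel(position, vel=150, ori=None): straight line of the TCP; ori=None keeps the orientation; vel is the mean speed in mm/s.
- ctrl.goto_joints(angles): joint-space move.
- ctrl.move_gripper(opening): finger opening in mm; the grip force is fixed at half the most; returns when the fingers have stopped.
- ctrl.pause(seconds).
- ctrl.inverse_kinematics(position, orientation): joint angles nearest the present ones, or None.
- optics.snapshot(name): name is "side" or "top" or "wrist"; returns the picture (480x640x3 uint8, red, green, blue); there is no depth.
- optics.calibration(name): a dict with "fx", "fy", "cx", "cy" (pixels), "dist" ([k1, k2, p1, p2, k3] as OpenCV has them; the pictures are not rectified), "eye" and "rotation" of the camera in the world. Camera axes: x right, y down, z forward; pixel columns grow to the right and rows downward; lengths in mm; the calibration is good to about 2 mm. A picture is of the moment at which its call begins: read the wrist's pose just before it. calibration takes no time and is no camera call; for the wrist camera it gives the pose at the moment of the call.
A pose or a line that the arm cannot do raises ctrl.Unreachable and nothing moves.
- ctrl.job_done(): hands the job in; it is judged then, once.
Readings, each from a call of its own:
- ctrl.read_time_s(): time.
- ctrl.read_joint_pos(): joint angles.
- ctrl.read_qd(): joint speeds.
- ctrl.read_tau(): joint torques, N m.
- ctrl.read_eef_pos(): TCP position.
- ctrl.read_ee_rot(): TCP orientation.
- ctrl.read_force(): force on the tool from outside, world axes, zero at the start.
- ctrl.read_ft_torque(): the same for the moment, N m.
- ctrl.read_gripper_width(): finger opening in mm.
- ctrl.read_grasp_force(): force on a finger pad.
Only numpy, scipy, OpenCV 4.12 (cv2) and the standard library are available. Lean on these libraries where they do the work, as an engineer would, in place of code of your own. Each camera call takes 0.05 s, during which the arm holds its last target. There are 200 camera calls.

## Task

Nip up the specimen vice: pull the tommy bar (the plain steel rod with a smooth round head) up out of its stand and push it through the cross-hole of the vice's screw head, at the slant at which the hole leans now, until the bar's head sits fully home against the screw head. Only then swing the bar, and the screw with it, until it stands upright; let go and leave it in the hole. Leave everything else where it is.

Things in the scene. Friction and masses are not known exactly. Their poses are not given: they have to be found in the camera images.
- bar: Tommy bar, plain steel, 120-230 g. Round shaft 10 mm thick, 80 mm long, foot tapered over its last 5 mm; above it a smooth cylindrical head 22 mm wide, 46 mm tall: grip it there. Origin: on the axis at the shoulder (head's flat underside); z up through the head (head z 0 to 46 mm, shaft 0 to -80 mm). Starts upright in one of three like stands, shoulder resting on the stand's top.
- bar_tip (a point): Foot end of the tommy bar's shaft, on its axis, 80 mm below the shoulder.
- screw_mouth (a point): Centre of the upper mouth of the cross-hole in the vice's screw head, a steel block 40 x 36 mm, 44 mm long along the hole, at the vice's free end. Through hole 13 mm wide, mouth chamfered 3 mm. z: along the hole, out of the mouth (up, leaning); y: along the screw towards the vice's body. The level turning axis passes 22 mm below (z = -22 mm here), 90 mm above the bench.
- screw (a joint): Turning of the vice screw about its level axis (rad). 0: hole vertical; positive: its upper mouth leans to the vice's +x side, roughly away from the robot (0.6 is 34 degrees). Starts between 0.45 and 0.70. Stop at -0.12. Stiff friction of about 0.3 N m: it stays where left, also with the bar in it.
- vice: Grey bench vice, fixed. Origin: on the bench straight below the centre of the screw head (90 mm up); z up; screw along +y. The bare screw (20 mm thick, collar 30 mm) joins the head to the grey body, which covers y = 90 to 325 mm, x = -60 to 60 mm, 120 mm tall; the clamped specimen reaches 133 mm. Nothing stands below the screw head.
- stand_a: Heavy fixed dark steel tool stand: upright block 36 x 36 mm, 95 mm tall, on a 70 x 60 x 8 mm foot, with one round bore (14 mm wide, 87 mm deep) in its top. Origin: centre of its underside on the bench, z up. Holds the tommy bar.
- stand_b: Heavy fixed dark steel tool stand: upright block 36 x 36 mm, 95 mm tall, on a 70 x 60 x 8 mm foot, with one round bore (14 mm wide, 87 mm deep) in its top. Origin: centre of its underside on the bench, z up. Holds the T-handle key.
- stand_c: Heavy fixed dark steel tool stand: upright block 36 x 36 mm, 95 mm tall, on a 70 x 60 x 8 mm foot, with one round bore (14 mm wide, 87 mm deep) in its top. Origin: centre of its underside on the bench, z up. Holds the screwdriver.
- tkey: Bystander: steel T-handle hex key hanging in a stand, 8 mm shaft, crossbar 50 mm wide and 12 mm thick, reaching 46 mm above the stand's top. Origin: at the shoulder on the stand's top, z up.
- driver: Bystander: screwdriver hanging in a stand, bulging black handle 27 mm wide and 53 mm tall above the stand's top, 6 mm blade. Origin: underside of the handle, z up.
- mount_a: Bystander: black cylindrical specimen mount, 30 mm wide, 20 mm tall. Origin: centre of its underside.
- mount_b: Bystander: another specimen mount, the same.
- bottle: Bystander: white plastic bottle, 56 mm wide, 110 mm tall. Origin: centre of its underside.
- wrench: Bystander: steel wrench lying flat on the bench, 150 mm long, along its x. Origin: its underside.

How it is judged (in metres and radians):
On the way:
1. the tommy bar is home in the cross-hole (head against the screw head) while the screw head still leans at about its starting slant (joint above 0.30) (distance between bar and screw_mouth below 0.006 m and z of bar_tip in the frame of screw_mouth below -0.07 m and angle between the z axis of bar and the z axis of screw_mouth, either way round below 0.12 rad and value of joint screw above 0.3 rad), for 0.2 s.
At the end, for the whole second after the job is handed in: The tommy bar is through the cross-hole, foot down, its shoulder within 6 mm of the hole's mouth and its axis within 0.12 rad of the hole's; the screw has been swung upright (joint below 0.12 rad; the stop is at -0.12); the bar is let go and at rest; the bystanders have not been shifted (distance between bar and screw_mouth below 0.006 m and z of bar_tip in the frame of screw_mouth below -0.07 m and angle between the z axis of bar and the z axis of screw_mouth, either way round below 0.12 rad and value of joint screw below 0.12 rad and linear speed of bar below 0.02 m/s and angular speed of bar below 0.2 rad/s); the robot touches nothing.
It fails at once if a bystander (T-key, screwdriver, specimen mount, bottle or wrench) is moved more than 30 mm (distance of any of tkey, driver, mount_a, mount_b, bottle, wrench from where it was at the start of the episode above 0.03 m).
It also fails if it takes over 56 s, if anything falls off the work surface, if the arm or the gripper's body presses on something with over 40 N, if the wrist force passes 120 N, or if a joint passes its speed limit or range.

## Working session

There is one attempt and no reset: what is moved stays moved. The work goes in short steps, each a Python script; the robot and the scene stay as the last script left them, time stands still between calls to the robot, and variables do not carry over. Pictures are saved under pics/ and viewed, at most 10 in all, crops included, and the job is handed in when it is done.

```bash
mkdir -p pics; ls
python3 - <<'E'
from bench import ctrl, optics
import cv2
for n in("side","top"):
    im=optics.snapshot(n); cv2.imwrite(f"pics/{n}0.png",im[:,:,::-1])
    c=optics.calibration(n); print(n,{k:(v.tolist() if hasattr(v,'tolist') else v) for k,v in c.items()})
print(ctrl.read_time_s(),ctrl.read_ee_rot())
c=optics.calibration("wrist");print(c)
E
```

```text
pics
side {'fx': 480.90468741879374, 'fy': 480.90468741879374, 'cx': 323.69353513697024, 'cy': 237.69420520484258, 'dist': [0.03973741253236008, 0.0, 0.0, 0.0, 0.0], 'eye': [470.1533615391717, -667.7524801007554, 572.2579044186235], 'rotation': [0.9115703798586126, -0.06819179671485498, 0.03518506839340697, -0.4039199578968288]}
top {'fx': 517.4345689196509, 'fy': 517.4345689196509, 'cx': 318.1413758916206, 'cy': 235.71021402081686, 'dist': [0.03297703994003815, 0.0, 0.0, 0.0, 0.0], 'eye': [449.48357129887506, -178.32483710500628, 828.5744142668437], 'rotation': [-0.6976005934638687, 0.7123785762857814, -0.046628914921634276, 0.06079408146466395]}
0.1 [ 1.11659541e-01  9.93746358e-01 -5.66838849e-04 -3.54730614e-05]
{'fx': 373.3764949285153, 'fy': 373.3764949285153, 'cx': 314.79016624757617, 'cy': 239.87980103173632, 'dist': array([-0.04827899,  0.        ,  0.        ,  0.        ,  0.        ]), 'eye': array([ 73.70397526, 674.95239334, 373.43186623]), 'rotation': array([0.77206125, 0.61628002, 0.09626994, 0.12187065])}
```

View pics/side0.png

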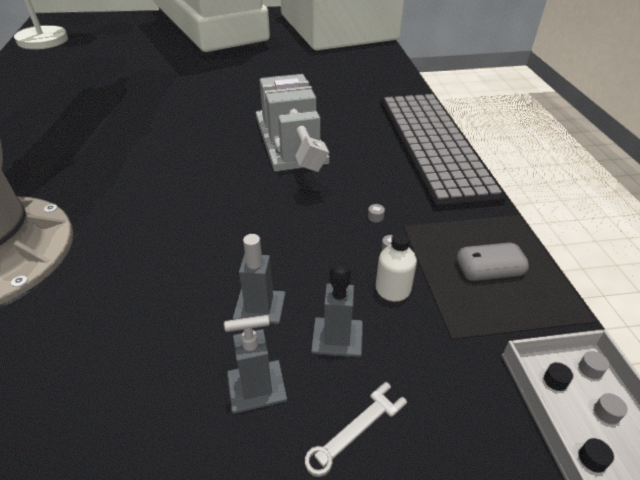

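View pics/top0.png

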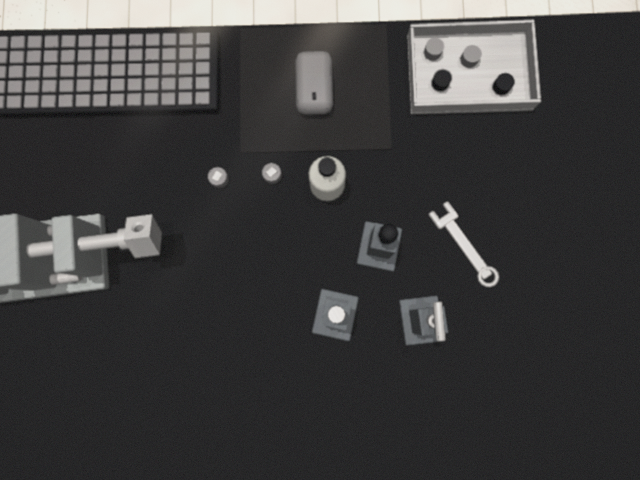

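The side view shows the bar's head at about (252,250) and the screw head at (313,152). The top view shows the bar's head at (337,315), and the screw head at (142,237) with its mouth at about (138,228). The T-key, screwdriver and bottle are all close to the bar.

```bash
cat > h.py <<'E'
import numpy as np, cv2
from scipy.spatial.transform import Rotation as R
from bench import ctrl, optics
def K(c): return np.array([[c['fx'],0,c['cx']],[0,c['fy'],c['cy']],[0,0,1]])
def ray(c,uv):
    p=cv2.undistortPoints(np.array([[uv]],float),K(c),np.array(c['dist']))[0,0]
    return np.array(c['eye']),R.from_quat(c['rotation']).apply([p[0],p[1],1])
def atz(c,uv,z):
    e,d=ray(c,uv); return e+d*(z-e[2])/d[2]
def proj(c,P):
    r=R.from_quat(c['rotation']).inv(); P=np.atleast_2d(np.array(P,float))
    return cv2.projectPoints(P,r.as_rotvec(),-r.apply(c['eye']),K(c),np.array(c['dist']))[0][:,0]
def tri(obs):
    A=np.zeros((3,3));b=np.zeros(3)
    for c,uv in obs:
        e,d=ray(c,uv); d=d/np.linalg.norm(d); M=np.eye(3)-np.outer(d,d); A+=M;b+=M@e
    return np.linalg.solve(A,b)
def crop(im,x,y,w,h,s): return cv2.resize(im[y:y+h,x:x+w],None,fx=s,fy=s,interpolation=cv2.INTER_CUBIC)
E
python3 - <<'E'
from h import *
T=optics.calibration("top");S=optics.calibration("side")
print("bar top",atz(T,(337,315),141), atz(S,(251,238),141), tri([(T,(337,315)),(S,(251,238))]))
print("screwhead",atz(T,(142,237),105),atz(S,(313,152),90),tri([(T,(142,237)),(S,(313,152))]))
for n,uv in dict(a_foot=(335,315),driver=(388,234),tkey=(439,322),bottle=(327,166)).items():
    print(n,atz(T,uv,{'a_foot':8,'driver':148,'tkey':141,'bottle':110}[n]).round())
print("foot a corners",[atz(T,u,8).round() for u in((322,290),(358,295),(351,340),(313,334))])
t=cv2.imread('pics/top0.png');s=cv2.imread('pics/side0.png')
cv2.imwrite('pics/c1.png',np.hstack([crop(t,80,195,100,80,4),crop(s,255,100,100,80,4)]))
E
```

```text
bar top [ 449.25203056 -188.23762727  141.        ] [ 450.88616682 -184.47267122  141.        ] [ 450.14237594 -188.15592743  144.25657936]
screwhead [564.33963707  85.22090792 105.        ] [572.37323244  94.93472044  90.        ] [568.96710973  89.58701927  93.07352383]
a_foot [ 449. -187.    8.]
driver [ 554. -258.  148.]
tkey [ 438. -321.  141.]
bottle [ 661. -180.  110.]
foot a corners [array([ 489., -167.,    8.]), array([ 480., -224.,    8.]), array([ 411., -211.,    8.]), array([ 421., -152.,    8.])]
```

View pics/c1.png

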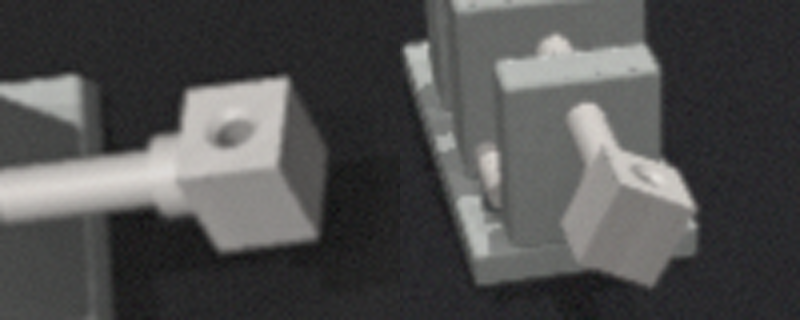

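The mouth face and the screw head's corners are clear in both crops, so I'll fit the block's pose to the corners.

Run:
```python
from h import *
from scipy.optimize import least_squares
T=optics.calibration("top");S=optics.calibration("side")
top={(1,1,1):(187,90),(1,-1,1):(288,80),(-1,-1,1):(277,165),(-1,1,1):(178,180),(-1,-1,-1):(320,240),(-1,1,-1):(222,252),(1,-1,-1):(325,155),(0,0,1):(231,130)}
side={(-1,-1,1):(205,145),(1,-1,1):(295,210),(1,-1,-1):(253,287),(-1,-1,-1):(162,222),(1,1,1):(275,165)}
for ex,ey in((20,18),(18,20)):
    def model(p,ks):
        L=np.array(list(ks),float)*[ex,ey,22]
        return R.from_euler('ZY',[p[2],p[3]]).apply(L)+[p[0],p[1],90]
    def res(p):
        a=proj(T,model(p,top))-(np.array(list(top.values()))/4+[80,195])
        b=proj(S,model(p,side))-(np.array(list(side.values()))/4+[255,100])
        return np.vstack([a,b]).ravel()
    f=least_squares(res,[568,88,0,.55]); print(ex,ey,f.x.round(3),np.sqrt(np.mean(f.fun**2)),f.fun.reshape(-1,2).round(1).tolist())
```

```text
20 18 [5.67182e+02 9.00520e+01 8.90000e-02 5.37000e-01] 2.834901106035254 [[-0.1, 0.2], [-0.4, 0.0], [-1.1, 0.1], [-2.3, -0.8], [-2.0, 0.4], [-2.2, 0.1], [-0.2, 0.6], [-0.5, -0.6], [3.1, 9.0], [-0.8, 0.3], [-2.3, 0.0], [2.1, 9.4], [-0.5, 1.4]]
18 20 [5.67245e+02 9.04110e+01 6.50000e-02 5.14000e-01] 3.324344855532133 [[-1.7, 1.1], [0.9, 1.2], [0.2, -0.4], [-3.8, -1.7], [-1.0, -0.6], [-3.9, -1.3], [0.8, 1.3], [-0.7, -0.4], [3.7, 10.0], [-1.7, 0.4], [-2.8, 0.2], [3.1, 10.3], [-1.4, 0.3]]
```

Run:
```python
from h import *
from scipy.optimize import least_squares
T=optics.calibration("top");S=optics.calibration("side")
top={(1,1,1):(187,90),(1,-1,1):(288,80),(-1,-1,1):(277,165),(-1,1,1):(178,180),(-1,-1,-1):(320,240),(-1,1,-1):(222,252),(1,-1,-1):(325,155),(0,0,1):(231,130)}
side={(-1,1,1):(205,145),(1,-1,1):(295,210),(1,-1,-1):(253,287),(-1,1,-1):(162,222),(1,1,1):(275,165),(0,0,1):(246,172)}
for ex,ey in((20,18),(18,20)):
    def model(p,ks):
        L=np.array(list(ks),float)*[ex,ey,22]
        return R.from_euler('ZY',[p[2],p[3]]).apply(L)+[p[0],p[1],90]
    def res(p):
        a=proj(T,model(p,top))-(np.array(list(top.values()))/4+[80,195])
        b=proj(S,model(p,side))-(np.array(list(side.values()))/4+[255,100])
        return np.vstack([a,b]).ravel()
    f=least_squares(res,[568,88,0,.55],loss='soft_l1'); print(ex,ey,f.x.round(3),np.sqrt(np.mean(f.fun**2)),f.fun.reshape(-1,2).round(1).tolist())
```

```text
20 18 [5.6798e+02 8.8568e+01 1.1100e-01 4.8600e-01] 0.6465784323747671 [[0.2, 0.1], [-0.1, -0.6], [0.2, 0.3], [-0.9, -0.1], [-0.2, -0.7], [-0.3, -0.5], [0.6, -1.2], [0.3, -0.6], [-1.6, -0.4], [-0.3, -0.1], [-0.8, 0.1], [-1.1, 0.1], [-0.5, 1.0], [-0.0, 1.1]]
18 20 [5.68181e+02 8.90180e+01 9.00000e-02 4.61000e-01] 1.1524772030536714 [[-1.5, 1.0], [1.1, 0.5], [1.4, -0.4], [-2.5, -1.0], [0.7, -2.0], [-2.1, -1.9], [1.5, -0.6], [0.1, -0.4], [-1.0, -0.7], [-1.2, -0.1], [-1.2, 0.2], [-0.0, -0.2], [-1.5, -0.1], [-0.2, 0.9]]
```

```bash
cat >> h.py <<'E'
C=np.array([568.,88.6,90]); YAW=.111; Q0=.486; BAR=np.array([450.,-187.5,95])
HP=ctrl.hold_point_z; G=25.  # grasp height above shoulder
def tool(yaw,q,psi):
    """tool rotation: z = -bar axis leaning q in the vice plane; psi turns the closing line about the bar axis"""
    return R.from_euler('ZY',[yaw,q])*R.from_euler('x',np.pi)*R.from_euler('z',psi)
def pose(shoulder,Rt,g=G):
    return np.array(shoulder)-Rt.apply([0,0,1])*(HP+g), Rt.as_quat()
def hole(s,yaw=YAW,q=Q0,c=None):  # shoulder position s mm above the mouth along the hole
    return (C if c is None else c)+R.from_euler('ZY',[yaw,q]).apply([0,0,22+s])
E
python3 - <<'E'
from h import *
print(HP)
for psi in np.arange(-np.pi,np.pi,np.pi/2):
    r=[]
    for nm,p in [("bar",pose(BAR,tool(YAW,0,psi))),("barup",pose(BAR+[0,0,150],tool(YAW,0,psi))),("pre",pose(hole(100),tool(YAW,Q0,psi))),("in",pose(hole(0),tool(YAW,Q0,psi))),("up",pose(hole(0,q=-.06),tool(YAW,-.06,psi)))]:
        j=ctrl.inverse_kinematics(*p); r.append((nm,None if j is None else np.round(j,2).tolist()))
    print(round(psi,2),r)
E
```

```text
154.70000000000002
-3.14 [('bar', [-0.56, 0.5, 1.05, 2.18, -0.62, 0.8, 2.57]), ('barup', [0.37, 0.1, -0.11, 1.99, 0.01, 1.05, 1.93]), ('pre', [-0.45, 0.7, 0.37, 1.36, -0.23, 1.61, 1.63]), ('in', [-0.45, 0.71, 0.34, 1.55, -0.23, 1.41, 1.64]), ('up', [-0.65, 0.39, 0.47, 2.01, -0.25, 0.74, 1.64])]
-1.57 [('bar', [-0.55, 0.49, 1.03, 2.18, -0.6, 0.79, 0.98]), ('barup', [-0.66, 0.13, 1.02, 2.03, -0.13, 1.05, 0.53]), ('pre', [-0.59, 0.75, 0.62, 1.37, -0.36, 1.63, 0.18]), ('in', [-0.64, 0.79, 0.65, 1.57, -0.41, 1.45, 0.24]), ('up', [-0.78, 0.43, 0.64, 2.01, -0.36, 0.75, 0.18])]
0.0 [('bar', [-0.55, 0.49, 1.03, 2.18, -0.6, 0.79, -0.59]), ('barup', [-0.66, 0.13, 1.02, 2.03, -0.13, 1.05, -1.04]), ('pre', [-0.69, 0.82, 0.83, 1.38, -0.47, 1.67, -1.28]), ('in', [-0.71, 0.83, 0.78, 1.57, -0.49, 1.47, -1.25]), ('up', [-0.98, 0.53, 0.94, 2.02, -0.6, 0.81, -1.17])]
1.57 [('bar', [-0.64, 0.63, 1.22, 2.18, -0.79, 0.89, -1.97]), ('barup', [-0.83, 0.2, 1.25, 2.04, -0.21, 1.05, -2.5]), ('pre', [-0.81, 1.01, 1.2, 1.39, -0.7, 1.79, -2.63]), ('in', [-0.88, 1.08, 1.2, 1.58, -0.77, 1.64, -2.55]), ('up', [-1.12, 0.72, 1.21, 2.03, -0.86, 0.95, -2.5])]
```

Run:
```python
from h import *
P=-np.pi/2
def show(tag):
    c=optics.calibration("wrist"); im=optics.snapshot("wrist")
    cv2.imwrite(f'pics/w_{tag}.png',im[:,:,::-1]); np.save(f'w_{tag}.npy',c,allow_pickle=True); return c,im
ctrl.move_to(*pose(hole(130),tool(YAW,Q0,P)))
print(ctrl.read_time_s(),ctrl.read_eef_pos())
c,a=show('vice'); print('mouth pred',proj(c,hole(0)))
p,o=pose(BAR+[0,0,130],tool(YAW,0,P))
ctrl.move_to(p,o); ctrl.move_gripper(60)
print(ctrl.read_time_s(),ctrl.read_eef_pos())
c,b=show('bar'); print('bar pred',proj(c,[BAR,BAR+[0,0,46]]))
cv2.imwrite('pics/w1.png',cv2.resize(np.hstack([a,b])[:,:,::-1],(800,300),interpolation=cv2.INTER_AREA))
```

```text
2.7583 [721.8137811  107.11205443 383.34652789]
mouth pred [[314.308005   226.72258818]]
4.4917 [ 450.31879249 -187.3068854   404.62995273]
bar pred [[313.9218488  225.28127611]
 [313.7743375  244.14169317]]
```

View pics/w1.png

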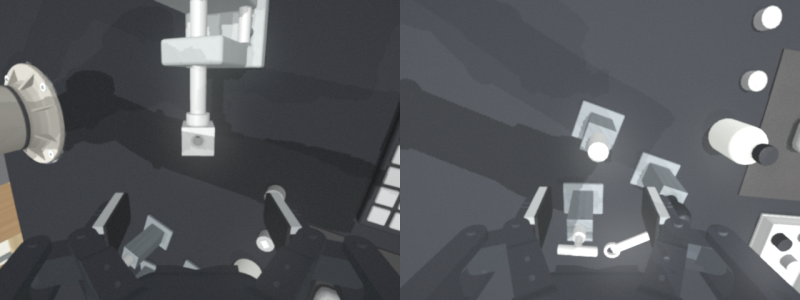

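The wrist view has the mouth at about (317,226), against a predicted (314,227). The bar's head top is at about (317,242), against (314,244). Both estimates are within a few pixels. I'll measure the offsets more precisely with zoomed crops.

Run:
```python
from h import *
a=cv2.imread('pics/w_vice.png');b=cv2.imread('pics/w_bar.png')
cv2.imwrite('pics/w2.png',np.hstack([crop(a,265,180,100,100,4),crop(b,265,190,100,100,4)]))
# bar head top: bright blob
g=cv2.cvtColor(b,cv2.COLOR_BGR2GRAY)[220:262,290:345]; m=(g>200).astype(np.uint8)
n,l,st,ce=cv2.connectedComponentsWithStats(m); i=1+np.argmax(st[1:,4]); print(st[i]+[290,220,0,0,0],ce[i]+[290,220])
c=np.load('w_bar.npy',allow_pickle=True).item(); print(atz(c,ce[i]+[290,220],141))
```

```text
[ 300  220   45   39 1182] [320.08544839 237.51184433]
[ 453.5982486  -182.49479214  141.        ]
```

View pics/w2.png

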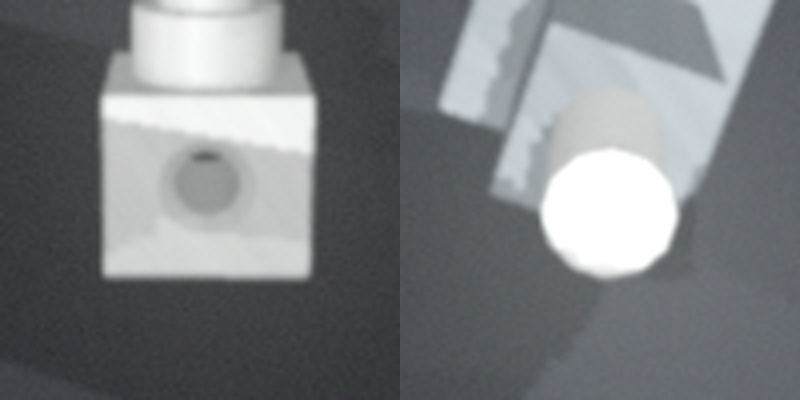

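Run:
```python
from h import *
P=-np.pi/2
c=np.load('w_bar.npy',allow_pickle=True).item(); print('bar top wrist',atz(c,(317.5,243),141))
c=np.load('w_vice.npy',allow_pickle=True).item(); print('mouth wrist',atz(c,(316.9,226.4),hole(0)[2]),hole(0))
B=np.array([451,-187.5,95]); Rt=tool(YAW,0,P)
p,o=pose(B,Rt); ctrl.movel(p,vel=120,ori=o); print(ctrl.read_force(),ctrl.read_time_s())
ctrl.move_gripper(0); print('w',ctrl.read_gripper_width(),ctrl.read_grasp_force(),ctrl.read_force(),ctrl.read_ft_torque())
p,o=pose(B+[0,0,110],Rt); ctrl.movel(p,vel=120); print(ctrl.read_gripper_width(),ctrl.read_force(),ctrl.read_time_s())
p,o=pose(hole(105),tool(YAW,Q0,P)); q,_=pose((B+hole(105))/2+[0,0,110],Rt)
ctrl.movel(q+[20,0,0],vel=200); ctrl.move_to(p,o)
print(ctrl.read_eef_pos(),p,ctrl.read_gripper_width(),ctrl.read_time_s())
ims={}
for n in('top','side','wrist'):
    cc=optics.calibration(n); im=optics.snapshot(n)[:,:,::-1].copy(); cv2.imwrite(f'pics/g_{n}.png',im); np.save(f'g_{n}.npy',cc,allow_pickle=True)
    ims[n]=im; print(n,'mouth,tip,headtop pred',proj(cc,[hole(0),hole(25),hole(151)]).round(1).tolist())
def box(n,w,h,s):
    cc=np.load(f'g_{n}.npy',allow_pickle=True).item(); u,v=proj(cc,hole(30))[0].astype(int); x=max(0,u-w//2);y=max(0,v-h//2); print(n,'crop',x,y); return crop(ims[n],x,y,w,h,s)
cv2.imwrite('pics/g.png',np.hstack([box('top',100,140,4),box('side',100,140,4)]))
```

```text
bar top wrist [ 452.34636518 -186.44114609  141.        ]
mouth wrist [580.40414599  90.54936772 109.45258257] [578.21280104  89.73829976 109.45258257]
[0.59848013 0.34915685 0.03862144] 5.775
w 19.1430475784133 58.172643184661865 [-2.57104691  0.74224572  9.17544067] [ 0.28107585  0.47917792 -0.02532975]
19.498825301896666 [ 0.23359321 -0.95802957 -1.93450619] 7.2833
[710.31058047 102.97431635 361.21578056] [710.37573091 104.46893344 361.18668515] 19.274765878360142 9.1917
top mouth,tip,headtop pred [[138.0, 226.9], [131.4, 215.9], [91.5, 149.3]]
side mouth,tip,headtop pred [[316.5, 144.1], [322.8, 132.5], [357.5, 68.1]]
wrist mouth,tip,headtop pred [[315.1, 232.1], [315.2, 243.1], [316.8, 362.8]]
top crop 80 143
side crop 274 60
```

View pics/g.png

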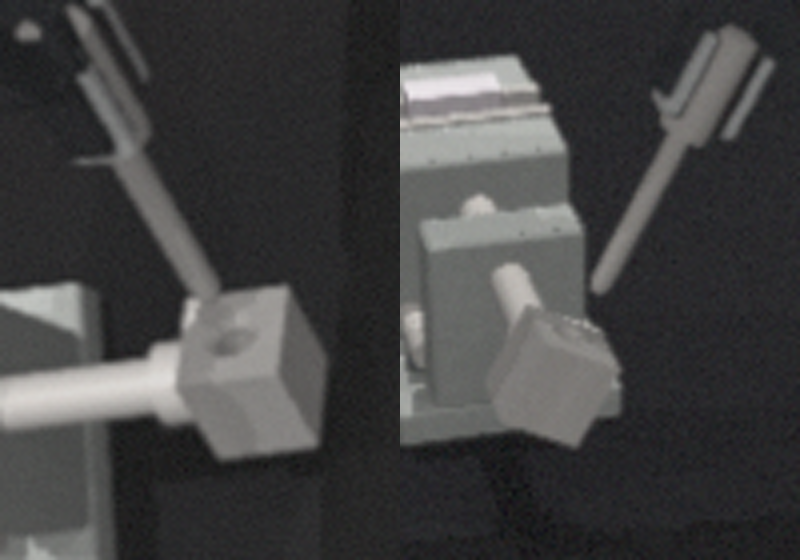

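The top view has the tip at (132,216), where it was predicted, and the mouth at about (138.2,228.3). The side view has the tip at (323.5,132.5) and the mouth at about (318,142). The wrist crop comes next, to settle the remaining 2 mm.

Run:
```python
from h import *
T=optics.calibration("top");S=optics.calibration("side")
print('tip',tri([(T,(132,216.2)),(S,(323.5,132.5))]),hole(25)); m=tri([(T,(138.2,228.3)),(S,(318,142))]); print('mouth',m,hole(0),proj(T,m),proj(S,m))
print(ctrl.read_eef_pos(),R.from_quat(ctrl.read_ee_rot()).as_matrix()[:,2], ctrl.read_force(),ctrl.read_time_s())
w=cv2.imread('pics/g_wrist.png'); cv2.imwrite('pics/g2.png',crop(w,250,170,130,145,4))
```

```text
tip [590.18466883  90.15521611 131.77595545] [589.81825677  91.03182221 131.55779003]
mouth [578.00257729  87.48810281 114.57218034] [578.21280104  89.73829976 109.45258257] [[138.24962708 226.41038354]] [[316.55756833 142.26549378]]
[709.9932015  102.88369364 363.00555371] [-0.46212606 -0.05036158 -0.88538309] [ 0.25170277 -1.15847297 -1.56904729] 9.3417
```

View pics/g2.png

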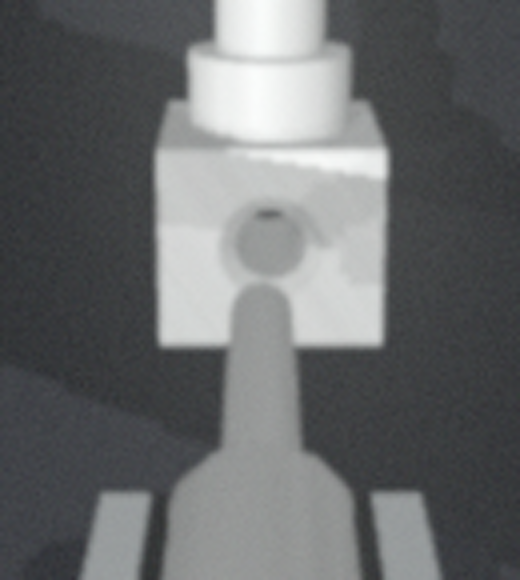

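The wrist view has the mouth centre at about (317.5,231.2), the shaft end at about (315.5,244), and the pad midpoint at u≈315.3. So the mouth is about 1.7 mm to the +x' side of the bar's path, and the slant matches. I'll check whether the arm has settled and work out the offset.

Run:
```python
from h import *
for i in range(3):
    print(ctrl.read_eef_pos().round(2),R.from_quat(ctrl.read_ee_rot()).as_matrix()[:,2].round(4),np.round(ctrl.read_qd(),3).max()); ctrl.pause(.3)
c=np.load('g_wrist.npy',allow_pickle=True).item()
Rt=R.from_quat(ctrl.read_ee_rot())
n=optics.calibration('wrist'); print(n['eye']-c['eye'])
# camera pose in tool now
eye=Rt.inv().apply(n['eye']-ctrl.read_eef_pos()); rc=Rt.inv()*R.from_quat(n['rotation'])
ct=dict(c,eye=eye,rotation=rc.as_quat()); print('eye in tool',eye, 'tip pred',proj(ct,[0,0,HP+G+80]))
# mouth in tool frame, depth from height of mouth: intersect at z_tool
p,o=pose(hole(105),tool(YAW,Q0,-np.pi/2)); eefw=n['eye']-Rt.apply(eye)-(n['eye']-c['eye'])
zt=Rt.inv().apply(hole(0)-eefw)[2]
print('model mouth in tool',Rt.inv().apply(hole(0)-eefw),'seen mouth',atz(ct,(317.5,231.2),zt),'seen tip',atz(ct,(315.5,244.2),HP+G+80))
```

```text
[709.99 102.88 363.01] [-0.4621 -0.0504 -0.8854] 0.003
[710.22 104.31 361.77] [-0.4636 -0.0512 -0.8846] 0.008
[710.38 104.48 361.15] [-0.4642 -0.0518 -0.8842] 0.002
[ 0.12298627  1.78312324 -1.61912935]
eye in tool [77.96020267  0.19990339 30.49290653] tip pred [[314.29831411 245.93672602]]
model mouth in tool [  1.77964366   1.00869227 285.93656504] seen mouth [  2.17915255   2.26781859 285.93656504] seen tip [  1.18711547   0.7786163  259.7       ]
```

```bash
cat > ins.py <<'E'
from h import *
P=-np.pi/2; Rt=tool(YAW,Q0,P); ax=-Rt.apply([0,0,1]); off=Rt.apply([-.5,.6,0])
def go(s,vel):
    p,o=pose(hole(s)+off,Rt); ctrl.movel(p,vel=vel,ori=o)
    f=ctrl.read_force()-f0; fa=f@ax; fl=Rt.inv().apply(f)[:2]
    e=ctrl.read_eef_pos()-p
    print(s,'axial',round(fa,1),'lat',fl.round(1),'err',Rt.inv().apply(e).round(1),'t',round(ctrl.read_time_s(),2)); return fa,np.hypot(*fl)
E
python3 - <<'E'
from ins import *; import ins
ins.f0=ctrl.read_force()
for s in (88,82,78,74,70,62,54,46,38,30,22,14,8):
    fa,fl=go(s,40)
    if fa>15 or fl>15: break
E
```

```text
88 axial 0.3 lat [1.3 0.7] err [0. 0. 0.] t 10.82
82 axial -0.1 lat [1.1 0.3] err [ 0.1 -0.   0.3] t 11.12
78 axial -0.5 lat [0.7 0.3] err [ 0.  -0.   0.2] t 11.37
74 axial 0.1 lat [ 2.4 -0.1] err [0.1 0.  0.3] t 11.62
70 axial -0.4 lat [1.8 0.5] err [ 0.  -0.   0.3] t 11.87
62 axial -0.4 lat [ 0.6 -0.1] err [ 0.1 -0.   0.3] t 12.22
54 axial 0.1 lat [1.3 0.2] err [ 0.1 -0.   0.3] t 12.57
46 axial 1.0 lat [1.1 0. ] err [0.  0.  0.3] t 12.92
38 axial -0.0 lat [-0.2  0.1] err [0.  0.  0.3] t 13.27
30 axial -0.1 lat [ 1.1 -0.2] err [ 0.  -0.   0.3] t 13.62
22 axial -0.1 lat [0.7 0.4] err [ 0.  -0.   0.3] t 13.97
14 axial 0.5 lat [1.2 0.1] err [ 0.  -0.   0.3] t 14.32
8 axial 0.1 lat [0.3 0.2] err [ 0.  -0.   0.3] t 14.62
```

Run:
```python
from ins import *; import ins
ins.f0=ctrl.read_force()
for s in (6,4,3,2,1,0,-1,-2,-3,-4,-5):
    fa,fl=go(s,15)
    if fa>10 or fl>15: break
ctrl.pause(.3)
ims=[]
for n in('top','side'):
    im=optics.snapshot(n)[:,:,::-1]; u,v=proj(optics.calibration(n),C+[0,0,20])[0].astype(int); ims.append(crop(im,u-50,max(0,v-60),100,120,4))
cv2.imwrite('pics/in.png',np.hstack(ims)); print(ctrl.read_force(),ctrl.read_gripper_width())
```

```text
6 axial -0.2 lat [ 0.7 -0.9] err [0. 0. 0.] t 14.9
4 axial -0.1 lat [0.6 0.5] err [-0.  -0.   0.1] t 15.18
3 axial -0.1 lat [1.4 0.2] err [0. 0. 0.] t 15.43
2 axial -0.0 lat [-0.1  0. ] err [-0.  -0.   0.1] t 15.68
1 axial 4.3 lat [ 0.7 -0.4] err [-0.   0.  -0.2] t 15.93
0 axial 12.3 lat [ 0.3 -3.9] err [-0.1 -0.1 -1.1] t 16.18
[ 2.60092201  0.66125349 10.38124959] 19.403529068825698
```

View pics/in.png

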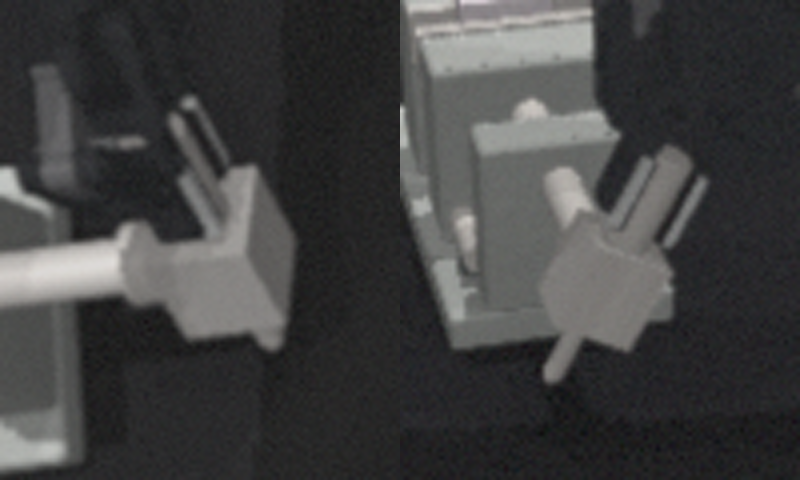

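The bar is home. The side view shows its foot sticking out below the block near (545,375), the shoulder is flush, and axial contact began at s≈1 mm. Next I'll swing it upright along the arc.

Run:
```python
from ins import *
t0=tool(YAW,Q0,P)
f0=np.array([0,0,-1.5])
for q in list(np.arange(Q0-.06,-.05,-.06))+[-.065]:
    R2=tool(YAW,q,P); o2=R2.apply([-.5,.6,0])
    p,o=pose(hole(.7,q=q)+o2,R2); ctrl.movel(p,vel=35,ori=o)
    f=R2.inv().apply(ctrl.read_force()-f0); print(round(q,3),'F tool',f.round(1),'err',R2.inv().apply(ctrl.read_eef_pos()-p).round(1),round(ctrl.read_time_s(),2))
    if np.linalg.norm(f)>40: print('stop');break
ctrl.pause(.3)
ims=[]
for n in('top','side'):
    im=optics.snapshot(n)[:,:,::-1]; u,v=proj(optics.calibration(n),C+[0,0,20])[0].astype(int); ims.append(crop(im,u-50,max(0,v-60),100,120,4))
cv2.imwrite('pics/sw.png',np.hstack(ims)); print(ctrl.read_force(),ctrl.read_ft_torque(),ctrl.read_gripper_width())
```

```text
0.426 F tool [-0.2  3.7 -8.3] err [ 0.   0.2 -0.8] 17.08
0.366 F tool [-0.6  3.4 -6.2] err [-0.   0.3 -0.7] 17.58
0.306 F tool [-0.5  3.6 -6.5] err [ 0.   0.3 -0.7] 18.08
0.246 F tool [-1.   5.5 -5.6] err [-0.   0.3 -0.6] 18.58
0.186 F tool [-0.3  4.6 -4.9] err [ 0.   0.3 -0.5] 19.08
0.126 F tool [-1.   5.8 -3.6] err [ 0.   0.4 -0.5] 19.58
0.066 F tool [ 0.3  5.9 -2.8] err [ 0.   0.4 -0.4] 20.08
0.006 F tool [ 0.2  6.7 -2.2] err [ 0.1  0.4 -0.3] 20.58
-0.065 F tool [-0.3  7.2 -0.3] err [ 0.1  0.4 -0.3] 21.14
[6.19194491 0.92921642 0.29915298] [ 0.15677922 -1.20364147  0.00598221] 19.45341829409457
```

View pics/sw.png

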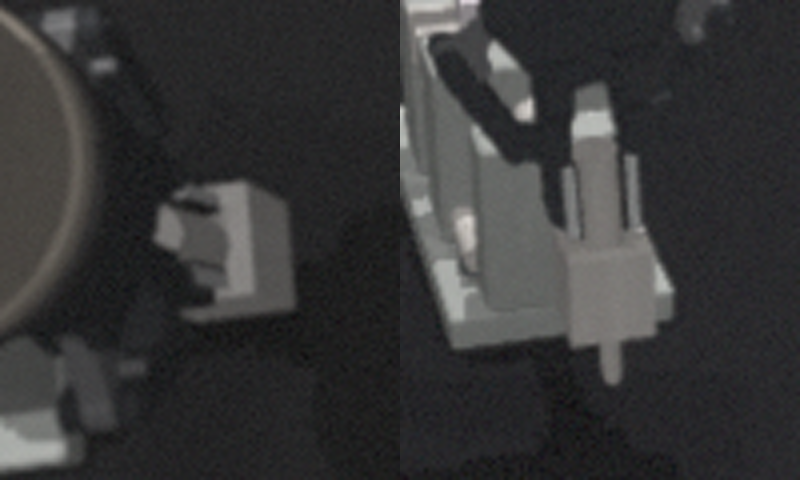

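The block now stands upright with the bar through it. I'll relieve the side load, let go, retreat along the bar's axis and check.

Run:
```python
from ins import *
q=-.04; R2=tool(YAW,q,P); o2=R2.apply([-.5,.6,0])
p,o=pose(hole(.7,q=q)+o2,R2); ctrl.movel(p,vel=30,ori=o); ctrl.pause(.3); print(ctrl.read_force())
ctrl.move_gripper(60); print(ctrl.read_gripper_width(),ctrl.read_force())
p2,_=pose(hole(130,q=q)+o2,R2); ctrl.movel(p2,vel=100); ctrl.pause(.8); print(ctrl.read_force(),ctrl.read_time_s())
im=optics.snapshot('side')[:,:,::-1]; w=optics.snapshot('wrist')[:,:,::-1]
u,v=proj(optics.calibration('side'),C+[0,0,20])[0].astype(int)
cv2.imwrite('pics/fin.png',np.hstack([crop(im,u-50,v-60,100,120,4),crop(w,250,170,130,156,480/156)]))
S=optics.calibration('side')
for k in(0,.1): print(k,'pred front block corners L/R top, bottom',(proj(S,R.from_euler('ZY',[YAW,k]).apply(np.array([[-20,-18,22],[20,-18,22],[20,-18,-22],[-20,-18,-22],[0,0,68],[0,0,-58.]]))+C)-[u-50,v-60]).round(1).tolist())
full=optics.snapshot('top')[:,:,::-1]; a=cv2.imread('pics/top0.png'); d=cv2.absdiff(a,full).max(2)
print('diff near bystanders (>40 px):',(d[140:350,355:500]>40).sum(),(d[150:205,200:350]>40).sum())
```

```text
[6.04524445 2.79855533 0.25631773]
59.80627903920015 [-0.14085627 -0.47366156 -0.2411857 ]
[-0.48686144 -0.03440933  0.77117368] 24.8667
0 pred front block corners L/R top, bottom [[41.6, 66.2], [63.3, 63.3], [63.0, 83.8], [42.1, 86.9], [49.8, 36.6], [50.4, 95.9]]
0.1 pred front block corners L/R top, bottom [[42.8, 65.1], [64.4, 64.1], [61.8, 84.9], [40.9, 86.1], [53.5, 36.3], [47.5, 96.2]]
diff near bystanders (>40 px): 0 0
```

View pics/fin.png

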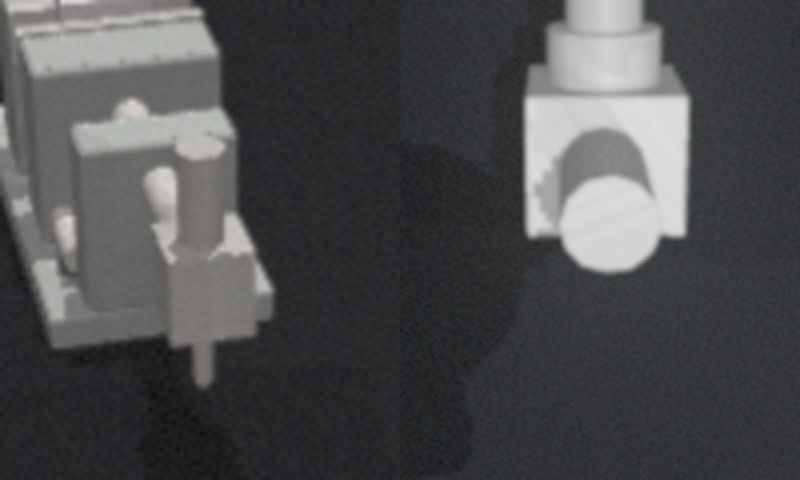

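The bar and block are upright: the head top is at (50,37) and the foot at (51,96) in crop units, matching the 0 rad prediction. The shoulder is seated, the gripper is clear, and the image comparison shows no bystander has moved.

```bash
python3 -c "
from bench import ctrl
print(ctrl.job_done())"
```

```text
the job is handed in; nothing more can be done
None
```

The tommy bar went fully home in the cross-hole at the starting slant, was swung upright with the screw (about 0 rad by camera) and let go; no bystander had moved, and I handed the job in at about 25 s, with no verdict returned.

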